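# Rock the tube feeder's gate over and feed two sample tubes to the green tray

## Task

The rocking gate of the sample-tube feeder is tipped towards the yellow tray. Press its raised red end down until the gate has rocked fully over towards the green tray, and only then push the two waiting red-capped tubes off the feed shelf, so that both drop onto the gate and roll down into the green tray by themselves. Pick nothing up, do not touch the tubes once they have left the shelf, and leave everything else as it stands.

Things in the scene. Friction and masses are not known exactly. Their poses are not given: they have to be found in the camera images.
- feeder: Sample-tube feeder fixed to the table: grey base plate 130 (x) by 470 (y) by 8 mm. Origin: centre of its underside, on the table. z up, +y from its middle towards the yellow tray, -y towards the green tray, x across it. A white seesaw gate pivots at x 0, y 0, z 75 mm on an axle along x. Steel posts at x +-58 carry a feed shelf above the gate's yellow half and a stop wall.
- shelf_ridge (a point): Middle of the top of a steel ridge, 1.5 mm high, along x at the end of the aluminium feed shelf (feeder y 22, z 118 mm); it keeps tubes from rolling off, a push under 1 N along -y takes them over. Shelf: feeder y 19 to 115 mm, 88 wide between 14 mm high lips, open above and at its +y end; top at z 117 by the ridge, rising 4 degrees to z 123 at the +y end.
- stop_wall (a point): Middle of the top edge of the clear stop wall across the feeder, facing the shelf's end (feeder y -22 to -18, z 110 to 140 mm, 121 mm wide in x). A tube pushed over the ridge drops through the gap of about 38 mm between shelf and wall onto the gate's middle, some 40 mm lower, and rolls to the gate's low end, passing below the wall or the shelf.
- gate (a joint): Tilt of the white gate, a seesaw plate 98 (x) by 210 (y) by 6 mm with low lips: 0 = tipped 14 degrees to the yellow tray (red end high), 0.50 rad = tipped 14 degrees to the green tray, with stops at both; starts at 0 to 0.1. The pivot is stiff (0.13 N m: 1.5 to 2 N on the red pad turns it) and stays where it is left.
- press_pad (a point): Point on the upper face of the gate's red end (red part 98 mm in x, from 51 to 105 mm from the pivot), 85 mm from the pivot on the green tray's side. It starts about 90 to 99 mm above the table and is about 57 mm above it when the gate is fully over. It moves with the gate; nothing stands above it.
- tube_1: First waiting tube, white with a red cap, a slippery smooth round-ended tube 26 mm in diameter and 80 mm long, 28 to 56 g, lying across the shelf (along the feeder's x) against the ridge. Origin at its centre, on its axis; own x along the tube. At the start at feeder y 28, z 131 mm. It rolls, so its other axes turn.
- tube_2: Second waiting tube, the same as tube_1, lying right behind it and touching it, at feeder y 54, z 132 mm at the start. Pushing this one along -y moves both; they go over the ridge one after the other. Behind it the shelf is empty from y 68 to 115 mm.
- green_tray (a point): Middle of the floor of the green catch tray below the gate's red end, 25 mm above the table. Inside it is 96 mm in x, 112 mm in y (feeder y -116 to -226), the floor falling outward; side walls reach z 55, outer wall z 70, inner wall z 34 mm. The tubes must end here.
- yellow_tray (a point): The same for the yellow catch tray on the other side (feeder y 116 to 226 mm). No red-capped tube may go here.
- old_tube: Tube like the others but with a blue cap, already lying in the yellow tray; leave it. Origin at its centre.
- pot: Small white pot with a black lid, 44 mm in diameter, 50 mm high, standing on the table beside the feeder's -x edge; leave it. Origin under its centre.
- marker: Black marker pen with a grey cap, 130 by 16 by 15 mm, lying on the table beside the feeder's +x edge; leave it. Origin under its centre.
- jar: White jar with a black lid, 80 mm in diameter, 115 mm high, standing well to one side; leave it. Origin under its centre.
- rinse: Clear bottle with a blue cap, 64 mm in diameter, 160 mm high, standing well to one side; leave it. Origin under its centre.
- radio: Black two-way radio standing upright, 38 by 58 by 115 mm with an aerial reaching 205 mm, well to one side; leave it. Origin under its centre.
- mouse: Black computer mouse, 105 by 60 by 34 mm, lying to the +y side of the robot, beyond the yellow tray; leave it. Origin under its centre.
Not all that is in view belongs to the job. Leave any black or purple look-alike of the tube_1 alone.

How it is judged (in metres and radians):
On the way, in this order (a step that is already met when the one before it is completed fails the run):
1. the gate is rocked fully over towards the green tray while both tubes still wait on the shelf (value of joint gate above 0.44 rad and z of each of tube_1, tube_2 in the frame of feeder above 0.12 m), for 0.2 s.
2. a tube drops from the shelf onto the gate (((x of tube_1 in the frame of feeder between -0.05 and 0.05 m and y of tube_1 in the frame of feeder between -0.114 and 0.03 m and z of tube_1 in the frame of feeder between 0.05 and 0.108 m) or (x of tube_2 in the frame of feeder between -0.05 and 0.05 m and y of tube_2 in the frame of feeder between -0.114 and 0.03 m and z of tube_2 in the frame of feeder between 0.05 and 0.108 m))), for 0.04 s.
3. both tubes lie in the green tray (x of tube_1 in the frame of feeder between -0.05 and 0.05 m and y of tube_1 in the frame of feeder between -0.228 and -0.114 m and z of tube_1 in the frame of feeder between 0.015 and 0.065 m and x of tube_2 in the frame of feeder between -0.05 and 0.05 m and y of tube_2 in the frame of feeder between -0.228 and -0.114 m and z of tube_2 in the frame of feeder between 0.015 and 0.065 m), for 0.2 s.
At the end, for the whole second after the job is handed in: Both red-capped tubes lie at rest (under 0.03 m/s) inside the green tray and the gate is rocked over towards it (joint above 0.44 rad of 0.50) (all of step 3 and value of joint gate above 0.44 rad and linear speed of each of tube_1, tube_2 below 0.03 m/s); the robot touches nothing.
It fails at once if a red-capped tube is lifted (its axis more than about 30 mm above where it waits on the shelf) (z of any of tube_1, tube_2 in the frame of feeder above 0.163 m).
It fails at once if the robot touches a red-capped tube after it has left the shelf ((z of tube_1 in the frame of feeder below 0.105 m and contact force between any of the fingers, the arm and tube_1 above 0.3 N) or (z of tube_2 in the frame of feeder below 0.105 m and contact force between any of the fingers, the arm and tube_2 above 0.3 N)).
It fails at once if a red-capped tube ends up in the yellow tray ((y of tube_1 in the frame of feeder above 0.112 m and z of tube_1 in the frame of feeder below 0.09 m) or (y of tube_2 in the frame of feeder above 0.112 m and z of tube_2 in the frame of feeder below 0.09 m)).
It fails at once if another loose thing is moved more than 20 mm (or lifted or knocked over) (distance of any of old_tube, pot, marker, jar, rinse, radio, mouse from where it was at the start of the episode above 0.02 m or angle between any of pot, marker, jar, rinse, radio, mouse's own z axis and vertical above 0.4 rad).
It also fails if it takes over 45 s, if anything falls off the work surface, if the arm or the gripper's body presses on something with over 40 N, if the wrist force passes 120 N, or if a joint passes its speed limit or range.

## Robot

A 6-joint arm with a two-finger parallel gripper is mounted at the origin on the work surface. World frame = base frame: x ahead of the robot, y to its left, z up, the work surface at z = 0. Lengths are in mm, angles in rad, forces in N, time in s.
With the tool pointing down it reaches from about 350 to 875 mm from the base axis. Payload 4.2 kg.
Tool frame: the origin (TCP) lies midway between the tips of the shut fingers; the grasp point (between the pads) lies 19 mm behind it; x points along the fingers, y is the direction in which the jaws open and shut, and the axes are right-handed (so a half turn about x gives the same grasp; the last joint's range is limited). The gripper opens to 85 mm and grips with 20 to 120 N. Pads are 22 mm wide; open, the fingers measure 114 mm over their backs; the gripper's body (76 mm by 85 mm) begins 54 mm behind the grasp point. The pads swing forward as they close: fully open they stand 13 mm farther back than shut.
Start: joints at [1.49, 0.385, 0.008, 0, -1.194, -0.259], TCP at [208.279, 589.253, 231.312] pointing down, gripper open.
Joint ranges: [-3.14, 3.14], [-1.21, 2.06], [-1.07, 1.41], [-3.16, 2.05], [-2.99, -0.16], [-3.1, 3.1]. Speed limits (rad/s): [2.79, 2.79, 3.14, 3.14, 3.14, 3.14].

## Interface

Orientations are given as a unit quaternion [x, y, z, w].
In Python, from bench import readout, imaging, arm gives the robot as it stands.
- The arm moves only by the tool arm_command, never from a script. Its argument "increments" is a list of rows, each a list of 3 entries, a list of its own where there are three numbers: the turn, a rotation vector about the world's x, y, z in degrees, then the shift along the world's x, y, z in mm, then the closure, from 0 (fully open) to 1 (shut). In form: [[[ax, ay, az], [tx, ty, tz], fingers], ...]. A call has exactly 5 rows; each row is the pose to reach, as a shift and turn from the pose measured when the call began; what a row does not reach only later rows make up. A row lasts 1/10 s, in which the tool goes at most 50 mm and 8.59 degrees, less where a joint would pass 70% of its speed; a pose out of reach is approached as far as the arm can. A call with a gripper value outside its range is refused whole. The fingers move at their own pace and stop on an object; the grip force is fixed at half the most. Time passes only in rows, so rows that repeat a pose let the fingers close, or fill a call up. It gives the time, the measured TCP pose, the force and the opening at its end, in the units of the state.
- readout.read_state(): the state, without advancing time (a new reading comes with each control period).
- imaging.get_image(name): name is "scene" or "top"; returns (picture, depth): 480x640x3 uint8, blue, green, red; 480x640 float32, mm along the optical axis (not along the pixel's ray), 0 where there is no reading.
- imaging.camera_info(name): a dict with "vfov" (degrees; the focal length in pixels is half the picture's height over the tangent of half this angle, whatever the lens; pixels are square), "cx", "cy" (the principal point, pixels), "eye" and "rotation" of the camera in the world. Camera axes: x right, y down, z forward; pixel columns grow to the right and rows downward; lengths in mm; the calibration is good to about 2 mm. A picture is of the moment at which its call begins. camera_info takes no time and is no camera call.
- arm.job_done(): hands the job in, once; it reports no verdict.
The state is a dict: "clock": time; "joints": joint angles; "joint_vel": joint speeds; "joint_efforts": joint torques, N m; "position": TCP position; "ee_rot": TCP orientation; "contact_force": force on the tool from outside, world axes, zero at the start; "wrist_torque": the same for the moment, N m; "gripper_width": finger opening in mm.
Only numpy, scipy, OpenCV 4.12 (cv2) and the standard library are available. Lean on these libraries where they do the work, as an engineer would, in place of code of your own. Each camera call takes 0.05 s, during which the arm holds its last target. There are 200 camera calls.

## Working session

There is one attempt and no reset: what is moved stays moved. The work goes in short steps, Python scripts to look and compute and a tool call to move; the robot and the scene stay as the last step left them, time stands still between calls to the robot, and variables do not carry over. Pictures are saved under pics/ and viewed, about 8 in all and at most 12, crops included, and the job is handed in when it is done.

Besides the shell and the picture viewer there is one more tool, called after "Call:" in YAML: its name, and indented under it one key for each argument. arm_command: Moves the arm, as the interface text tells. Its arguments: {"type":"object","properties":{"increments":{"type":"array","items":{"type":"array"}}},"required":["increments"]}

```bash
mkdir -p pics; cat > h.py <<'E'
import numpy as np, cv2
from bench import readout, imaging, arm
def cam(n):
    c=imaging.camera_info(n); f=240/np.tan(np.radians(c["vfov"])/2)
    return c,f,np.array(c["eye"]),np.array(c["rotation"])
def pts(n,d):
    c,f,e,R=cam(n); v,u=np.mgrid[:480,:640]
    P=np.stack([(u-c["cx"])/f*d,(v-c["cy"])/f*d,d],-1)
    return P@R.T+e
E
python3 - <<'E'
from h import *
print(readout.read_state())
for n in("scene","top"):
    print(imaging.camera_info(n)); p,d=imaging.get_image(n)
    cv2.imwrite(f"pics/{n}0.png",p); np.savez(f"{n}0.npz",p=p,d=d)
E
```

```text
{'clock': 0.0, 'joints': array([ 1.48959078e+00,  3.85531275e-01,  6.62954709e-03, -5.17655449e-04,
       -1.19398250e+00, -2.58631355e-01]), 'joint_vel': array([-0.00081974, -0.00011321, -0.00023272,  0.00102921,  0.00024024,
       -0.00021216]), 'joint_efforts': array([ 1.09850909e-03, -3.92284405e+01,  1.88398039e+01,  4.18630198e+00,
       -4.61762495e-03,  3.50699693e-06]), 'position': array([208.09737476, 588.72161344, 230.23552333]), 'ee_rot': array([-0.69680757,  0.12038998,  0.69701564,  0.11888928]), 'contact_force': array([-0.50211609, -0.44484044, -0.31314438]), 'wrist_torque': array([0.01482518, 0.00654939, 0.01634983]), 'gripper_width': 85.47906179737939}
{'vfov': 46.72825639624463, 'cx': 316.00830490793686, 'cy': 255.15378800572043, 'eye': array([1054.52823678, -559.09985244, 1361.64439916]), 'rotation': array([ 0.89573379,  0.3571524 , -0.09729049, -0.24624721])}
{'vfov': 54.885337849318006, 'cx': 321.32596041305163, 'cy': 237.22064766511986, 'eye': array([ 270.55877491,  -13.62531666, 1190.07298868]), 'rotation': array([-0.68635402,  0.71733058, -0.08489997,  0.08453997])}
```

```bash
sed -i 's/np.array(c\["rotation"\])/Rotation.from_quat(c["rotation"]).as_matrix()/; 1a from scipy.spatial.transform import Rotation' h.py; python3 -c "
import h"
```

```text
(no output)
```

View pics/scene0.png

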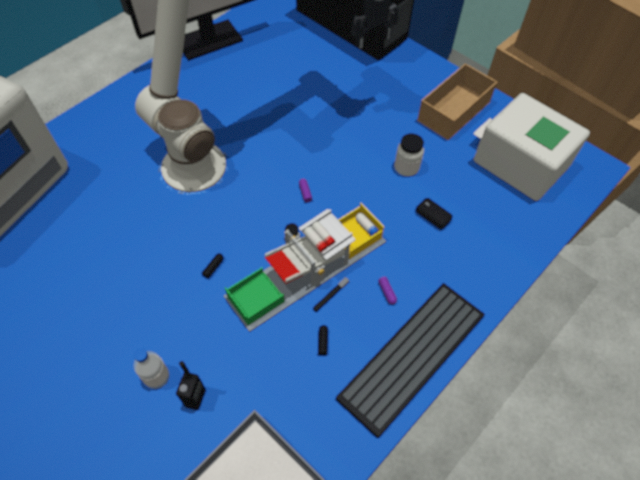

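View pics/top0.png

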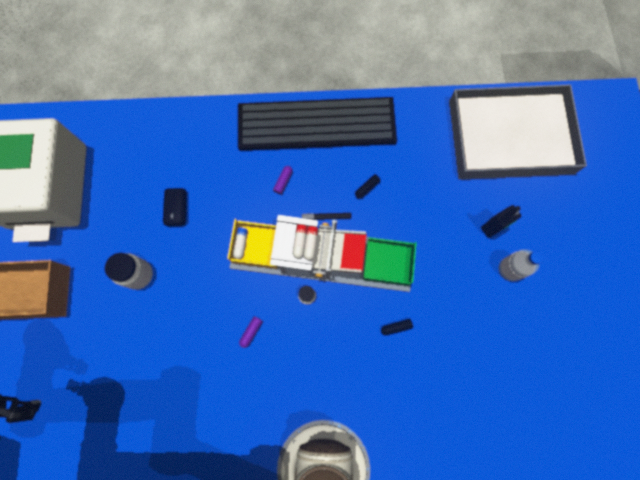

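The scene picture has the feeder with the red pad at (283,262) and the green tray at (257,295). In the top picture the green tray is at (390,262), the red pad at (352,250), the tubes at about (298–312,243) and the yellow tray at (250,242). The pot is at (306,294) and the marker at (330,216).

```bash
python3 - <<'E'
from h import *
for n in("top","scene"):
    z=np.load(n+"0.npz"); p,d=z["p"],z["d"]; P=pts(n,d.astype(float))
    hsv=cv2.cvtColor(p,cv2.COLOR_BGR2HSV); H,S,V=cv2.split(hsv)
    box=np.zeros((480,640),bool)
    if n=="top": box[200:300,220:430]=1
    else: box[190:330,215:395]=1
    print(n,"table z",np.median(P[...,2][(H>105)&(H<125)&(S>150)&box]))
    for k,m in dict(green=(H>45)&(H<85),yellow=(H>18)&(H<35)&(S>150),red=((H<8)|(H>172))).items():
        m=(m&(S>120)&(V>60)&box).astype(np.uint8)
        nb,l,st,ce=cv2.connectedComponentsWithStats(m)
        for i in range(1,nb):
            if st[i,4]<12: continue
            q=P[l==i]; q=q[np.isfinite(q).all(1)]
            (c,s,a)=cv2.minAreaRect(q[:,:2].astype(np.float32))
            print(k,st[i],ce[i].round(1),"med",np.median(q,0).round(1),"rect",np.round(c,1),np.round(s,1),round(a,1),"z",np.percentile(q[:,2],[2,50,98]).round(1))
p=cv2.imread("pics/top0.png")[205:300,220:425]; cv2.imwrite("pics/c0.png",cv2.resize(p,None,fx=3.9,fy=3.9,interpolation=cv2.INTER_CUBIC))
E
```

```text
top table z 0.2326405798014548
green [ 363  238   53   47 2039] [389.2 261.3] med [ 483.9 -190.7   26.5] rect [ 389.9 -144.5] [136. 327.] 64.9 z [17.  26.5 66.5]
yellow [ 229  221   46   46 1255] [255.5 244.2] med [543.4 147.1  26.5] rect [426.6 113. ] [380.3 130.1] 20.2 z [19.2 26.5 69.9]
red [297 225  21   8 124] [306.6 228.4] med [549.8  13.3 142.5] rect [551.1  13.2] [48.3 19. ] 76.0 z [134.2 142.5 147.1]
red [341 234  25  36 772] [353.4 251.1] med [500.  -95.8  97.3] rect [403.6 -76.1] [ 62.  287.2] 77.0 z [ 88.6  97.3 105.4]
scene table z -0.4623497239895187
green [ 226  269   58   55 1775] [254.4 296. ] med [ 479.1 -188.6   27.5] rect [ 756.4 -326.8] [141.  742.6] 62.8 z [16.9 27.5 69. ]
yellow [341 206  41  52 809] [360.  231.6] med [557.9 160.4  29.1] rect [ 802.4 -153.5] [114.7 948.2] 38.8 z [16.5 29.1 64.2]
red [317 237  17  14 113] [325.1 243.5] med [549.8  11.1 140.8] rect [549.   11.8] [45.5 20.7] 80.2 z [132.5 140.8 148.2]
red [266 251  33  31 495] [281.7 264.7] med [494.2 -95.8  97.1] rect [ 768.  -297.9] [ 77.1 771.6] 53.4 z [ 88.1  97.1 106. ]
```

View pics/c0.png

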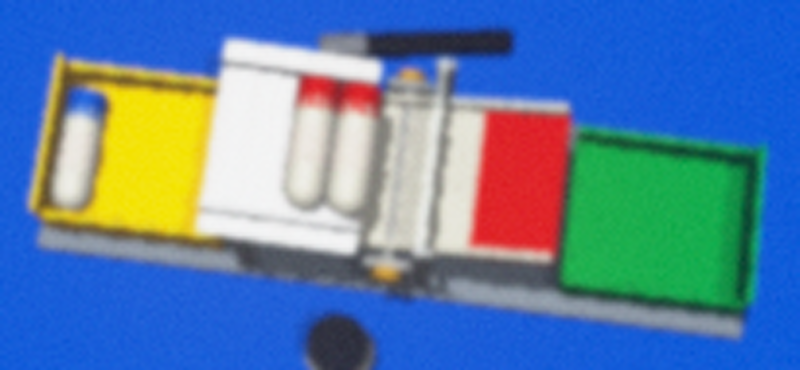

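```bash
python3 - <<'E'
from h import *
allP=[];C=[]
for n in("top","scene"):
    z=np.load(n+"0.npz"); P=pts(n,z["d"].astype(float)); hsv=cv2.cvtColor(z["p"],cv2.COLOR_BGR2HSV)
    allP.append(P.reshape(-1,3)[z["d"].ravel()>0]);C.append(hsv.reshape(-1,3)[z["d"].ravel()>0])
    P,c=allP[-1],C[-1]
    b=(abs(P[:,0]-520)<110)&(abs(P[:,1])<300); P,c=P[b],c[b]
    S=c[:,1];H=c[:,0]
    g=(H>45)&(H<85)&(S>120); y=(H>18)&(H<35)&(S>150); r=((H<8)|(H>172))&(S>120); w=(S<60)&(c[:,2]>100)
    def rect(q,name):
        (cc,s,a)=cv2.minAreaRect(q[:,:2].astype(np.float32)); print(n,name,len(q),np.round(cc,1),np.round(s,1),round(a,1),"z",np.percentile(q[:,2],[5,50,95]).round(1)); return np.array(cc)
    zz=P[:,2]
    G=rect(P[g&(zz>22)&(zz<32)],"gfloor"); Y=rect(P[y&(zz>22)&(zz<32)],"yfloor")
    rect(P[g&(zz>40)],"gwalls"); rect(P[y&(zz>40)],"ywalls")
    rect(P[r&(zz<115)],"redpad"); rect(P[r&(zz>125)],"caps"); rect(P[w&(zz>113)&(P[:,1]>-10)],"shelf+tubes"); 
    rect(P[w&(zz>138)&(P[:,1]>-15)&(P[:,1]<70)],"tubes top")
    rect(P[w&(zz>100)&(P[:,1]<-15)],"wall")
    rect(P[(zz>4)&(zz<12)],"base")
E
```

```text
top gfloor 1142 [ 480.9 -186.9] [114.8 101.1] 80.0 z [22.5 26.1 30.9]
top yfloor 787 [546.  154.3] [94.6 92.7] 79.5 z [22.4 25.8 30.3]
top gwalls 335 [ 481.5 -187.8] [115.9 104. ] 79.9 z [42.2 53.8 68.9]
top ywalls 258 [525.7  90.4] [237.5 108.4] 76.3 z [42.3 55.  71.4]
top redpad 768 [500.3 -99. ] [59.2 87.1] 80.4 z [ 89.9  97.3 103.9]
top caps 123 [549.6  13.4] [48.3 15.9] 77.9 z [135.4 142.5 145.8]
top shelf+tubes 1874 [523.3  43.2] [100.1 122.5] 79.9 z [117.7 123.8 144.8]
top tubes top 455 [525.5  30.5] [96.5 76.3] 0.0 z [138.6 142.6 147.1]
top wall 197 [500.8 -77.7] [ 82.6 119.6] 79.8 z [101.5 136.6 142.9]
top base 1776 [520.  -0.] [599.6 219.7] 90.0 z [ 4.2  7.4 11.3]
scene gfloor 890 [ 483.9 -188.5] [118.  105.2] 79.5 z [22.4 26.2 31.1]
scene yfloor 319 [542.8 148.3] [115.7 105.9] 79.3 z [22.2 25.1 30.7]
scene gwalls 402 [ 483.7 -191.3] [115.8 108.5] 81.9 z [41.2 52.3 70.4]
scene ywalls 293 [538.2  88.3] [241.1 108.5] 84.2 z [41.2 51.6 65.8]
scene redpad 491 [495.3 -94.9] [51.3 87.5] 79.3 z [ 89.4  97.  104.4]
scene caps 113 [549.   11.8] [45.5 20.7] 80.2 z [133.5 140.8 146. ]
scene shelf+tubes 1269 [523.9  44.6] [103.2 124.6] 80.3 z [116.4 124.6 144.5]
scene tubes top 266 [531.7  25.6] [103.1  62.4] 11.5 z [138.6 142.5 147.1]
scene wall 298 [503.9 -76.9] [ 82.7 120.3] 80.4 z [103.2 124.7 142.2]
scene base 1931 [520.5  -0.6] [218.5 596.3] 0.0 z [ 4.3  7.1 11.2]
```

```bash
python3 - <<'E'
from h import *
s=readout.read_state(); M=Rotation.from_quat(s["ee_rot"]).as_matrix(); print(M.round(3))
a=np.radians(-10); O=np.array([511.9,-21]); R=np.array([[np.cos(a),-np.sin(a)],[np.sin(a),np.cos(a)]])
print("feeder axes",R.round(3)); print("yaw of tool y",np.degrees(np.arctan2(M[1,1],M[0,1])))
for y in(-90,100,35+11): print(y,(O+R@[0,y]).round(1),(O+R@[0,y]-s["position"][:2]).round(1))
E
```

```text
[[-0.001 -0.333 -0.943]
 [-0.002 -0.943  0.333]
 [-1.     0.002 -0.   ]]
feeder axes [[ 0.985  0.174]
 [-0.174  0.985]]
yaw of tool y -109.47785944613042
-90 [ 496.3 -109.6] [ 288.1 -698.4]
100 [529.3  77.5] [ 321.1 -511.3]
46 [519.9  24.3] [ 311.8 -564.5]
```

Call:
arm_command:
  increments:
    - [[0,0,-4],[14,-35,0],1]
    - [[0,0,-8],[29,-70,0],1]
    - [[0,0,-12],[43,-105,0],1]
    - [[0,0,-16],[58,-140,0],1]
    - [[0,0,-20],[72,-175,0],1]

```text
clock: 0.6
position: [280.4, 412.0, 229.9]
ee_rot: [-0.665, 0.241, 0.665, 0.239]
contact_force: [0.1, 0.1, -0.1]
gripper_width: 12.4
```

Call:
arm_command:
  increments:
    - [[0,0,-4],[14,-35,0],1]
    - [[0,0,-8],[29,-70,0],1]
    - [[0,0,-12],[43,-105,0],1]
    - [[0,0,-16],[58,-140,0],1]
    - [[0,0,-20],[72,-175,0],1]

```text
clock: 1.1
position: [352.5, 235.4, 229.7]
ee_rot: [-0.613, 0.353, 0.613, 0.351]
contact_force: [0.2, 0.1, 0.8]
gripper_width: 0.4
```

Call:
arm_command:
  increments:
    - [[0,0,-4],[14,-35,0],1]
    - [[0,0,-8],[29,-70,0],1]
    - [[0,0,-12],[43,-105,0],1]
    - [[0,0,-16],[58,-140,0],1]
    - [[0,0,-20],[72,-175,0],1]

```text
clock: 1.6
position: [424.6, 58.8, 229.6]
ee_rot: [-0.541, 0.455, 0.543, 0.453]
contact_force: [0.9, 0.8, -0.1]
gripper_width: 0.3
```

Call:
arm_command:
  increments:
    - [[0,0,-4],[14,-35,0],1]
    - [[0,0,-8],[29,-70,0],1]
    - [[0,0,-12],[43,-105,0],1]
    - [[0,0,-16],[58,-140,0],1]
    - [[0,0,-20],[72,-175,0],1]

```text
clock: 2.1
position: [496.7, -117.8, 229.2]
ee_rot: [-0.453, 0.543, 0.455, 0.541]
contact_force: [0.7, 0.9, -0.4]
gripper_width: -0.2
```

Call:
arm_command:
  increments:
    - [[0,0,0],[0,8,-30],1]
    - [[0,0,0],[0,8,-60],1]
    - [[0,0,0],[0,8,-90],1]
    - [[0,0,0],[0,8,-110],1]
    - [[0,0,0],[0,8,-115],1]

```text
clock: 2.6
position: [494.7, -109.9, 111.6]
ee_rot: [-0.451, 0.545, 0.456, 0.54]
contact_force: [-0.1, 0.7, 0.3]
gripper_width: 0.4
```

```bash
python3 - <<'E'
from h import *
p,d=imaging.get_image("scene"); cv2.imwrite("pics/s1.png",cv2.resize(p[190:340,210:410],None,fx=4,fy=4,interpolation=cv2.INTER_CUBIC))
E
```

```text
(no output)
```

View pics/s1.png

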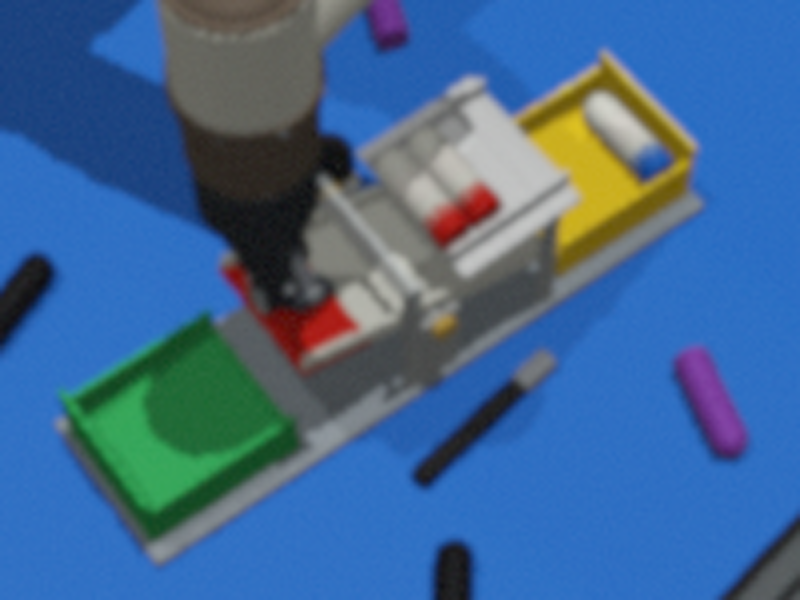

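The crop shows the shut fingertips at about (300,295), right over the red pad and clear of the wall. Both tubes are still on the shelf. Next I press down.

Call:
arm_command:
  increments:
    - [[0,0,0],[0,0,-7],1]
    - [[0,0,0],[0,0,-14],1]
    - [[0,0,0],[0,0,-21],1]
    - [[0,0,0],[0,0,-28],1]
    - [[0,0,0],[0,0,-34],1]

```text
clock: 3.15
position: [495.7, -110.0, 78.1]
ee_rot: [-0.452, 0.544, 0.456, 0.54]
contact_force: [-0.9, -2.4, 2.4]
gripper_width: 0.2
```

Call:
arm_command:
  increments:
    - [[0,0,0],[0,0,-4],1]
    - [[0,0,0],[0,0,-8],1]
    - [[0,0,0],[0,0,-12],1]
    - [[0,0,0],[0,0,-16],1]
    - [[0,0,0],[0,0,-18],1]

```text
clock: 3.65
position: [495.8, -109.8, 59.7]
ee_rot: [-0.452, 0.544, 0.456, 0.54]
contact_force: [0.0, 0.8, 1.0]
gripper_width: 0.3
```

Call:
arm_command:
  increments:
    - [[0,0,0],[0,0,-1],1]
    - [[0,0,0],[0,0,-2],1]
    - [[0,0,0],[0,0,-3],1]
    - [[0,0,0],[0,0,-4],1]
    - [[0,0,0],[0,0,-4],1]

```text
clock: 4.15
position: [496.0, -109.8, 56.5]
ee_rot: [-0.452, 0.544, 0.456, 0.54]
contact_force: [-0.1, 0.6, 5.9]
gripper_width: -0.1
```

Call:
arm_command:
  increments:
    - [[0,0,0],[0,0,-1],1]
    - [[0,0,0],[0,0,-2],1]
    - [[0,0,0],[0,0,-2],1]
    - [[0,0,0],[0,0,-2],1]
    - [[0,0,0],[0,0,-2],1]

```text
clock: 4.65
position: [496.0, -109.8, 56.3]
ee_rot: [-0.453, 0.544, 0.456, 0.54]
contact_force: [-3.2, 2.2, 13.1]
gripper_width: 0.2
```

The gate is against its stop: 13 N with no more travel. I lift off, then go over to behind the tubes.

Call:
arm_command:
  increments:
    - [[0,0,0],[0,0,20],1]
    - [[0,0,0],[0,0,60],1]
    - [[0,0,0],[0,0,100],1]
    - [[0,0,0],[0,0,140],1]
    - [[0,0,0],[0,0,165],1]

```text
clock: 5.15
position: [496.6, -110.0, 224.3]
ee_rot: [-0.454, 0.543, 0.455, 0.541]
contact_force: [0.7, 1.0, -0.5]
gripper_width: 0.0
```

Call:
arm_command:
  increments:
    - [[0,0,0],[7,40,0],0.5]
    - [[0,0,0],[14,80,0],0.5]
    - [[0,0,0],[21,120,0],0.5]
    - [[0,0,0],[28,160,0],0.5]
    - [[0,0,0],[33,190,0],0.5]

```text
clock: 5.65
position: [529.4, 81.8, 223.9]
ee_rot: [-0.454, 0.543, 0.455, 0.541]
contact_force: [0.7, -0.8, -0.3]
gripper_width: 42.8
```

```bash
python3 - <<'E'
from h import *
s=readout.read_state(); print(s["position"],s["gripper_width"]); M=Rotation.from_quat(s["ee_rot"]).as_matrix(); print(np.degrees(np.arctan2(M[1,1],M[0,1])),M[:,0].round(3))
p,d=imaging.get_image("scene"); cv2.imwrite("pics/s2.png",cv2.resize(p[190:340,210:410],None,fx=4,fy=4,interpolation=cv2.INTER_CUBIC))
P=pts("scene",d.astype(float)); h=cv2.cvtColor(p,cv2.COLOR_BGR2HSV); m=((h[...,0]<8)|(h[...,0]>172))&(h[...,1]>120); m[:190]=0; m[340:]=0; m[:,:210]=0; m[:,410:]=0
a=np.radians(-10); q=P[m&(P[...,2]<115)]; r=-((q[:,:2]-[511.9,-21])@[-np.sin(a),np.cos(a)])
g=(r>40)&(r<115); print("pad slope deg",np.degrees(np.arctan(np.polyfit(r[g],q[g][:,2],1)[0])),np.median(q[:,2]))
q=P[m&(P[...,2]>125)]; print("caps",len(q),np.median(q,0).round(1))
E
```

```text
[529.42530326  81.80690704 223.92193617] 42.755918917979685
170.00256190613268 [-0.003 -0.001 -1.   ]
pad slope deg -16.669536269091882 57.74342809285713
caps 123 [550.3  10.5 141.1]
```

View pics/s2.png

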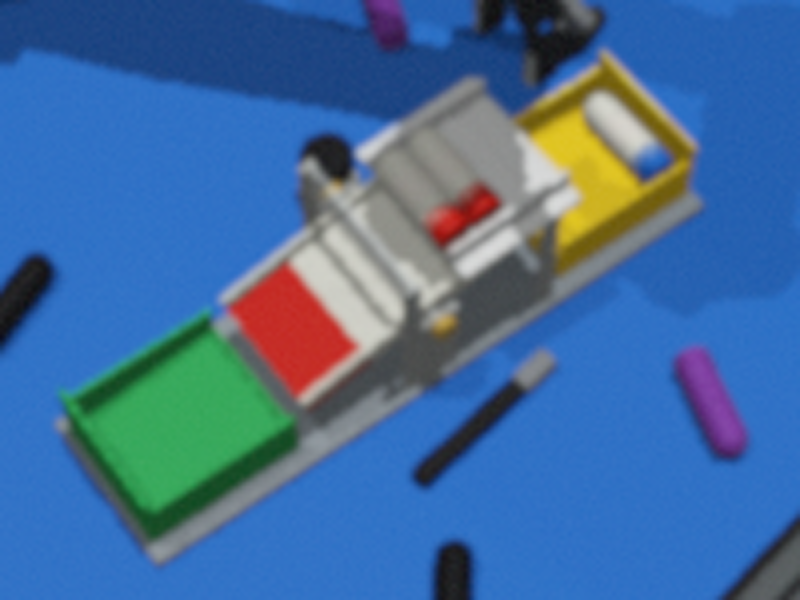

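The gate now slopes to the green side, with the pad at z 57.7 against 57 expected. Both red caps are still on the shelf, at (440,222) and (480,203) in the crop. I go down behind the tubes.

Call:
arm_command:
  increments:
    - [[0,0,0],[0,0,-30],0.5]
    - [[0,0,0],[0,0,-60],0.5]
    - [[0,0,0],[0,0,-85],0.5]
    - [[0,0,0],[0,0,-95],0.5]
    - [[0,0,0],[0,0,-98],0.5]

```text
clock: 6.2
position: [530.0, 84.2, 124.6]
ee_rot: [-0.454, 0.542, 0.456, 0.54]
contact_force: [0.2, -0.3, 0.6]
gripper_width: 42.6
```

```bash
python3 - <<'E'
from h import *
s=readout.read_state(); print(s["position"],s["contact_force"])
p,d=imaging.get_image("scene"); a=cv2.resize(p[200:275,290:390],None,fx=5,fy=5,interpolation=cv2.INTER_CUBIC)
cv2.imwrite("pics/s3.png",a)
E
```

```text
[529.99408995  84.15289837 124.61671586] [ 0.1627676  -0.25917172  0.59219106]
```

View pics/s3.png

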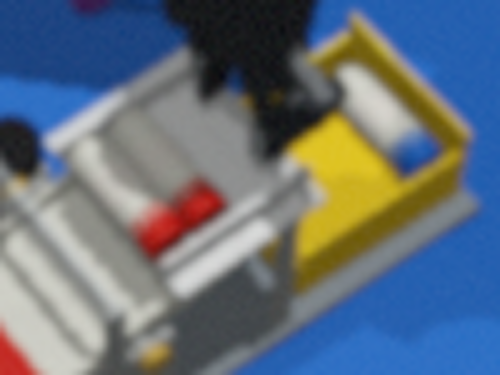

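The fingers sit between the lips, at about (215,85) and (270,140) in the crop, with an empty stretch of shelf before the tubes. I advance slowly along feeder -y.

Call:
arm_command:
  increments:
    - [[0,0,0],[-1,-6,0],0.5]
    - [[0,0,0],[-2,-12,0],0.5]
    - [[0,0,0],[-3,-17,-1],0.5]
    - [[0,0,0],[-4,-22,-1],0.5]
    - [[0,0,0],[-5,-26,-1],0.5]

```text
clock: 6.75
position: [525.5, 57.8, 124.6]
ee_rot: [-0.455, 0.542, 0.456, 0.541]
contact_force: [0.1, 0.7, 0.5]
gripper_width: 42.8
```

Call:
arm_command:
  increments:
    - [[0,0,0],[0,-2,0],0.5]
    - [[0,0,0],[-1,-4,0],0.5]
    - [[0,0,0],[-1,-6,0],0.5]
    - [[0,0,0],[-1,-7,-1],0.5]
    - [[0,0,0],[-1,-8,-1],0.5]

```text
clock: 7.25
position: [524.4, 49.7, 123.4]
ee_rot: [-0.455, 0.542, 0.456, 0.54]
contact_force: [-0.3, -0.1, -0.5]
gripper_width: 42.9
```

```bash
cat > t.py <<'E'
from h import *
import sys
a=np.radians(-10); O=np.array([511.9,-21]); R=np.array([[np.cos(a),-np.sin(a)],[np.sin(a),np.cos(a)]])
s=readout.read_state(); print("tcp feeder",((s["position"][:2]-O)@R).round(1),s["position"][2],s["contact_force"].round(1))
for n in("scene","top"):
    p,d=imaging.get_image(n); cv2.imwrite(f"pics/{n}_{sys.argv[1]}.png",p)
    P=pts(n,d.astype(float)); F=P.copy(); F[...,:2]=(P[...,:2]-O)@R
    h=cv2.cvtColor(p,cv2.COLOR_BGR2HSV); m=((h[...,0]<8)|(h[...,0]>172))&(h[...,1]>120)&(abs(F[...,0])<70)&(abs(F[...,1])<240)
    nb,l,st,ce=cv2.connectedComponentsWithStats(m.astype(np.uint8))
    for i in range(1,nb):
        if st[i,4]>8: print(n,st[i,4],ce[i].round(),np.percentile(F[l==i],[5,50,95],axis=0).round().tolist())
E
python3 t.py a
```

```text
tcp feeder [-0.  71.8] 123.39134098974725 [-0.3 -0.1 -0.5]
scene 55 [326. 243.] [[24.0, 31.0, 135.0], [32.0, 39.0, 141.0], [39.0, 49.0, 146.0]]
scene 67 [316. 251.] [[22.0, -2.0, 123.0], [34.0, 6.0, 133.0], [40.0, 16.0, 141.0]]
scene 536 [282. 272.] [[-43.0, -98.0, 50.0], [-5.0, -76.0, 58.0], [31.0, -54.0, 65.0]]
top 43 [309. 229.] [[1.0, 29.0, 139.0], [30.0, 34.0, 143.0], [37.0, 40.0, 267.0]]
top 63 [324. 234.] [[23.0, -10.0, 107.0], [31.0, 0.0, 112.0], [38.0, 10.0, 117.0]]
top 700 [353. 254.] [[-37.0, -100.0, 52.0], [1.0, -76.0, 59.0], [41.0, -53.0, 66.0]]
```

Tube 1 has gone over the ridge: scene cap (316,251), then (324,234) in the top picture, falling through the gap. I hold still to let it roll.

Call:
arm_command:
  increments:
    - [[0,0,0],[0,0,0],0.5]
    - [[0,0,0],[0,0,0],0.5]
    - [[0,0,0],[0,0,0],0.5]
    - [[0,0,0],[0,0,0],0.5]
    - [[0,0,0],[0,0,0],0.5]

```text
clock: 7.85
position: [524.5, 49.7, 123.5]
ee_rot: [-0.455, 0.542, 0.456, 0.54]
contact_force: [-0.2, 0.4, -0.2]
gripper_width: 42.7
```

Call:
arm_command:
  increments:
    - [[0,0,0],[0,0,0],0.5]
    - [[0,0,0],[0,0,0],0.5]
    - [[0,0,0],[0,0,0],0.5]
    - [[0,0,0],[0,0,0],0.5]
    - [[0,0,0],[0,0,0],0.5]

```text
clock: 8.35
position: [524.4, 49.7, 123.5]
ee_rot: [-0.455, 0.542, 0.456, 0.54]
contact_force: [-0.2, -0.2, 0.4]
gripper_width: 43.0
```

```bash
python3 t.py b
```

```text
tcp feeder [ 0.1 71.8] 123.50437055688424 [-0.2 -0.2  0.4]
scene 56 [321. 246.] [[24.0, 17.0, 131.0], [33.0, 25.0, 141.0], [41.0, 36.0, 147.0]]
scene 537 [282. 272.] [[-42.0, -98.0, 49.0], [-5.0, -76.0, 57.0], [32.0, -54.0, 65.0]]
scene 27 [248. 311.] [[26.0, -216.0, 43.0], [32.0, -212.0, 45.0], [38.0, -205.0, 51.0]]
top 58 [311. 229.] [[24.0, 19.0, 135.0], [31.0, 30.0, 142.0], [38.0, 40.0, 146.0]]
top 697 [353. 254.] [[-37.0, -100.0, 52.0], [2.0, -76.0, 59.0], [41.0, -53.0, 66.0]]
top 54 [407. 250.] [[25.0, -223.0, 30.0], [33.0, -212.0, 45.0], [42.0, -201.0, 50.0]]
```

Tube 1 rests in the green tray (y -212, z 45). Tube 2 has rolled down to the ridge (y 28) and goes next.

Call:
arm_command:
  increments:
    - [[0,0,0],[-1,-4,0],0.5]
    - [[0,0,0],[-1,-8,0],0.5]
    - [[0,0,0],[-2,-12,-1],0.5]
    - [[0,0,0],[-3,-15,-1],0.5]
    - [[0,0,0],[-3,-18,-1],0.5]

```text
clock: 8.95
position: [521.3, 31.3, 122.5]
ee_rot: [-0.454, 0.542, 0.456, 0.54]
contact_force: [0.4, 0.1, 0.2]
gripper_width: 42.9
```

Call:
arm_command:
  increments:
    - [[0,0,0],[0,-2,0],0.5]
    - [[0,0,0],[-1,-4,0],0.5]
    - [[0,0,0],[-1,-6,0],0.5]
    - [[0,0,0],[-1,-7,0],0.5]
    - [[0,0,0],[-1,-7,0],0.5]

```text
clock: 9.45
position: [520.2, 24.2, 122.4]
ee_rot: [-0.454, 0.542, 0.456, 0.54]
contact_force: [-0.4, 0.4, -0.4]
gripper_width: 42.6
```

```bash
python3 t.py c
```

```text
tcp feeder [ 0.3 45.9] 122.42720958190537 [-0.4  0.4 -0.4]
scene 42 [314. 256.] [[23.0, -6.0, 111.0], [34.0, 2.0, 117.0], [40.0, 9.0, 121.0]]
scene 536 [282. 272.] [[-43.0, -98.0, 49.0], [-5.0, -76.0, 58.0], [31.0, -54.0, 65.0]]
scene 28 [248. 311.] [[25.0, -217.0, 39.0], [30.0, -212.0, 46.0], [38.0, -205.0, 49.0]]
top 32 [327. 235.] [[25.0, -14.0, 89.0], [32.0, -8.0, 100.0], [41.0, -3.0, 106.0]]
top 705 [353. 254.] [[-37.0, -100.0, 52.0], [1.0, -76.0, 59.0], [41.0, -53.0, 66.0]]
top 54 [407. 250.] [[25.0, -223.0, 32.0], [33.0, -212.0, 44.0], [41.0, -200.0, 48.0]]
```

Tube 2 is dropping onto the gate. I back off along +y and then lift clear.

Call:
arm_command:
  increments:
    - [[0,0,0],[2,10,1],0.5]
    - [[0,0,0],[3,20,3],0.5]
    - [[0,0,0],[5,30,5],0.5]
    - [[0,0,0],[5,30,25],0.5]
    - [[0,0,0],[5,30,60],0.5]

```text
clock: 10.05
position: [523.8, 55.1, 180.9]
ee_rot: [-0.454, 0.544, 0.457, 0.538]
contact_force: [1.4, 0.6, -0.0]
gripper_width: 42.5
```

Call:
arm_command:
  increments:
    - [[0,0,0],[0,0,30],0.5]
    - [[0,0,0],[0,0,50],0.5]
    - [[0,0,0],[0,0,60],0.5]
    - [[0,0,0],[0,0,60],0.5]
    - [[0,0,0],[0,0,60],0.5]

```text
clock: 10.55
position: [523.2, 55.4, 239.8]
ee_rot: [-0.454, 0.544, 0.457, 0.538]
contact_force: [-0.6, 0.1, -0.5]
gripper_width: 42.4
```

```bash
python3 t.py d; python3 t.py e; python3 -c "
import cv2
p=cv2.imread('pics/scene_e.png');cv2.imwrite('pics/v.png',cv2.resize(p[180:340,200:420],None,fx=3.5,fy=3.5))"
```

```text
tcp feeder [-2.1 77.2] 239.8461325463603 [-0.6  0.1 -0.5]
scene 535 [282. 272.] [[-43.0, -98.0, 49.0], [-5.0, -77.0, 58.0], [31.0, -54.0, 65.0]]
scene 77 [252. 308.] [[25.0, -215.0, 38.0], [32.0, -196.0, 45.0], [39.0, -179.0, 52.0]]
top 706 [352. 254.] [[-37.0, -100.0, 52.0], [1.0, -76.0, 59.0], [41.0, -53.0, 66.0]]
top 122 [402. 250.] [[25.0, -222.0, 26.0], [32.0, -199.0, 45.0], [46.0, -177.0, 52.0]]
tcp feeder [-2.2 76.8] 239.38359683519116 [ 0.7 -0.5 -0.5]
scene 531 [282. 272.] [[-42.0, -98.0, 50.0], [-6.0, -76.0, 58.0], [32.0, -54.0, 66.0]]
scene 77 [252. 308.] [[24.0, -215.0, 39.0], [31.0, -197.0, 46.0], [38.0, -181.0, 50.0]]
top 702 [352. 254.] [[-37.0, -99.0, 51.0], [1.0, -76.0, 59.0], [41.0, -53.0, 66.0]]
top 120 [402. 250.] [[25.0, -221.0, 26.0], [32.0, -198.0, 46.0], [46.0, -177.0, 50.0]]
```

View pics/v.png

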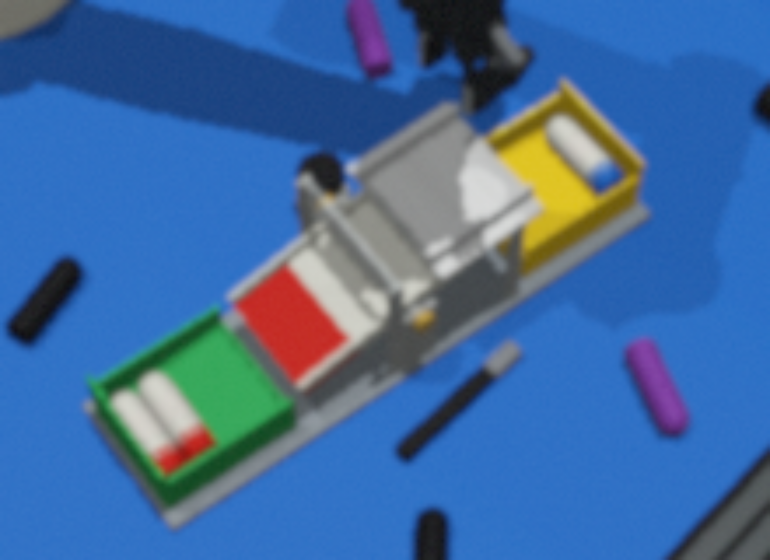

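The picture shows both red-capped tubes at rest side by side in the green tray, about (140,425) and (175,410). The gate is over, the blue-capped tube, pot and marker are where they were, and the arm is clear.

```bash
python3 -c "
from bench import arm; print(arm.job_done())"
```

```text
the job is handed in; nothing more can be done
None
```

I rocked the gate fully over to the green side, then pushed the two tubes off the shelf one after the other. Both rolled into the green tray by themselves, and I handed the job in at about 11 s of the 45 s allowed.

- **Gate:** I pressed it with shut fingertips until it met its stop, at about 13 N with no further travel. The red pad then measured z 58 mm against 57 expected. A rough slope fit gave 16.7° where 14° was expected; I put that down to depth noise, because the pad height and the stop agree. The pad reading was unchanged at the end.
- **Tubes:** In the last two measurements, taken 0.1 s apart, the caps lay in the green tray at feeder y of about -180 to -220 mm, unmoving within the measurement noise. The tops were at z 45 mm.
- **Contact:** I saw no push force above the sensor noise. The fingers stayed on the shelf behind each tube as it dropped.
- **Other things:** The blue-capped tube, pot and marker look unmoved in the last picture. I did not re-measure the jar, rinse bottle, radio or mouse; the arm passed well above the tabletop on the way in and was not near them afterwards.

No check failed apart from the slope disagreement above.

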